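# Swing the catch tray under the parts dispenser

### The job

Carry the red catch tray by its white fin to the parts dispenser and set it flat on the round base plate with its notch against the yellow-tipped pivot pin and its black-knob end pointing straight out, away from the dispenser's column; let go of it there. Then take it again at the knob end and, keeping it down on the plate with the notch on the pin, push it round the pin until it lies under the outlet hood, flush against the black rubber stop. Let go, and leave everything else on the bench where it is.

Things in the scene. Friction and masses are not known exactly. Their poses are not given: they have to be found in the camera images.
- tray: Loose red plastic catch tray, about 0.3 kg: an open box 185 mm long (its x), 90 mm wide, walls 30 mm high. Origin: underside, near the middle; +x points to the end with the black knob, -x to the notch; z up. The box runs from x = -85 to +100 mm. It slides on the plate with plain friction (roughly 1 to 4 N).
- notch (a point): Point at the tray's underside where the pin's axis lies when the pin is home in the notch (tray x = -92 mm, y = 0). Two horns, 22 mm high, form the flared notch: 18 mm wide at its root (the box's end wall, x = -85), 48 mm at its mouth (x = -112). The tray can be set down with the pin in the mouth and slid onto it.
- fin (a point): Where to grip the white carrying fin that stands in the middle of the tray: 50 mm long (along tray x), 10 mm thick (along tray y), top 72 mm above the tray's underside; this point is 56 mm above the underside, near the centre of mass.
- knob (a point): Where to take the black upright round knob inside the tray's +x end: 18 mm diameter, top 68 mm above the tray's underside; this point is 54 mm above the underside, 180 mm from notch.
- dispenser: Fixed grey parts dispenser, origin at table level on the pivot pin's axis, z up. +y: where the parked tray's +x points; -x: the open side. Round aluminium base plate, radius 180 mm, 4 mm thick, centred at x = -60, y = 70 mm. Column at x = 70 to 130, y = 45 to 110 mm; hopper on it (x = 67 to 153, y = 34 to 121, height 170 to 238 mm).
- pin (a point): Foot of the fixed pivot pin, on the plate's top face (4 mm above the table): 14 mm diameter, rising 40 mm above the plate, dark with a yellow tip.
- hood (a point): Centre of the underside of the grey outlet hood, 94 mm above the table, that overhangs the parked tray's fin: in the dispenser's frame it spans y = 45 to 110 mm and x = -30 mm back to the column, top 139 mm above the table. No room to hold the fin under it.
- stop (a point): Middle of the upright face of the low black rubber stop (top 26 mm above the table, face 40 mm long, looking to the dispenser's -x, at x = 46, y = 148 mm): the parked tray's long side bears on it.
- screw_jar: Bystander: small amber jar, 44 mm diameter, 70 mm high, standing on the dispenser's 6 mm thick foot behind the pin; origin under its centre.
- tape_roll: Bystander: black tape roll, 76 mm diameter, 30 mm high; origin under its centre.
- carton: Bystander: cardboard box 90 x 130 x 60 mm; origin under its centre.
- water_bottle: Bystander: clear bottle with yellow cap, 62 mm diameter, 190 mm high; origin under its centre.
- screwdriver: Bystander: screwdriver lying on the bench, along its x.
- parts_bin: Bystander: red open bin 160 x 150 x 75 mm with hardware in it; origin under its centre.
Not all that is in view belongs to the job. Leave any pink or purple look-alike of the tray alone.

How it is judged:
By the outcome, as a careful person would: the job done as asked, in the order asked, and still so for the second after the job is handed in, with the robot touching nothing.
It also fails if it takes over 51 s, if anything falls off the work surface, if the arm or the gripper's body presses on something with over 40 N, if the wrist force passes 120 N, or if a joint passes its speed limit or range.

### The arm

A 6-joint arm with a two-finger parallel gripper is mounted at the origin on the work surface. World frame = base frame: x ahead of the robot, y to its left, z up, the work surface at z = 0. Lengths are in m, angles in rad, forces in N, time in s.
With the tool pointing down it reaches from about 0.35 to 0.975 m from the base axis. Payload 4.9 kg.
Tool frame: the origin (TCP) lies on the centre line of the jaws, within the pads' length; the fingertips stand 8 mm ahead of it and the grasp point (between the pads) lies 11 mm behind it; z points along the fingers, y is the direction in which the jaws open and shut (so a half turn about z gives the same grasp; the last joint's range is limited). The gripper opens to 85 mm and grips with 20 to 120 N. Pads are 22 mm wide; open, the fingers measure 114 mm over their backs; the gripper's body (76 mm by 85 mm) begins 54 mm behind the grasp point. The pads swing forward as they close: fully open they stand 13 mm farther back than shut.
Start: joints at [-1.283, 0.053, 1.613, -0, 1.476, -0.119], TCP at [0.247, -0.574, 0.239] pointing down, gripper open.
Joint ranges: [-3.01, 3.01], [-1.01, 2.22], [0.06, 2.58], [-1.02, 4.17], [0.09, 2.62], [-3.14, 3.14]. Speed limits (rad/s): [2.57, 2.57, 3.14, 3.14, 3.14, 3.14].

### API

Orientations are given as a unit quaternion [w, x, y, z].
In Python, from plant import manip gives the robot as it stands.
- The arm moves only by the tool step_arm, never from a script. Its argument "deltas" is a list of rows, each a list of 7 numbers: the shift along the tool's x, y, z in m, then the turn, a rotation vector about the tool's x, y, z in rad, then the gripper command: -1 is fully open, 1 is shut, values between are in proportion. In form: [[dx, dy, dz, ax, ay, az, hand], ...]. A call has 1 to 20 rows; each row is the pose to reach, as a shift and turn from the pose commanded when the call began, along the tool's axes at that moment; what a row does not reach only later rows make up. A row lasts 1/10 s, in which the tool goes at most 50 mm and 8.59 degrees, less where a joint would pass 70% of its speed; a pose out of reach is approached as far as the arm can. A call with a gripper value outside its range is refused whole. The fingers move at their own pace and stop on an object; the grip force is fixed at half the most. Time passes only in rows, so rows that repeat a pose let the fingers close. It gives the time, the measured TCP pose, the force and the opening at its end, in the units of the state.
- manip.state(): the state, without advancing time (a new reading comes with each control period).
- manip.grab_frame(name): name is "scene" or "side" or "wrist"; returns the picture (384x512x3 uint8, red, green, blue); there is no depth.
- manip.get_calibration(name): a dict with "fov_y" (degrees; the focal length in pixels is half the picture's height over the tangent of half this angle, whatever the lens; pixels are square), "cx", "cy" (the principal point, pixels), "dist_coeffs" ([k1, k2, p1, p2, k3] as OpenCV has them; the pictures are not rectified), "R" (3x3) and "t" (3): a world point X has camera coordinates R X + t. Camera axes: x right, y down, z forward; pixel columns grow to the right and rows downward; lengths in m; the calibration is good to about 2 mm. A picture is of the moment at which its call begins: read the wrist's pose just before it. get_calibration takes no time and is no camera call; for the wrist camera it gives the pose at the moment of the call.
- manip.job_done(): hands the job in, once; it reports no verdict.
The state is a dict: "time": time; "joint_pos": joint angles; "joint_vel": joint speeds; "joint_efforts": joint torques, N m; "tool_pos": TCP position; "tool_rot": TCP orientation; "contact_force": force on the tool from outside, world axes, zero at the start; "ft_torque": the same for the moment, N m; "gripper_width": opening from 0.0 (shut) to 1.0 (fully open).
Only numpy, scipy, OpenCV 4.12 (cv2) and the standard library are available. Lean on these libraries where they do the work, as an engineer would, in place of code of your own. Each camera call takes 0.05 s, during which the arm holds its last target.

## Working session

There is one attempt and no reset: what is moved stays moved. The work goes in short steps, Python scripts to look and compute and a tool call to move; the robot and the scene stay as the last step left them, time stands still between calls to the robot, and variables do not carry over. Pictures are saved under pics/ and viewed, and the job is handed in when it is done.

Besides the shell and the picture viewer there is one more tool, called after "Emit:" by a JSON object that holds its "fn" and its "kwargs", one argument or row to a line. step_arm: Moves the arm, as the interface text tells. Its arguments: {"type":"object","properties":{"deltas":{"type":"array"}},"required":["deltas"]}

```bash
ls; mkdir -p pics; python3 - <<'E'
from plant import manip
import cv2,json
print(manip.state())
for n in ["scene","side","wrist"]:
    c=manip.get_calibration(n); print(n,c)
    im=manip.grab_frame(n); cv2.imwrite(f"pics/{n}0.png",im[:,:,::-1])
E
```

```text
pics
{'time': 0.0, 'joint_pos': array([-1.28301539e+00,  5.33623773e-02,  1.61431728e+00, -1.50287792e-05,
        1.47602011e+00, -1.18969157e-01]), 'joint_vel': array([-0.00128795,  0.00019835, -0.00074138,  0.00031233, -0.00031449,
       -0.00259681]), 'joint_efforts': array([ 1.71694533e-03, -3.93677688e+01, -3.70179713e+01, -2.54153622e-05,
        7.07662912e-03,  1.46338536e-06]), 'tool_pos': array([ 0.24710308, -0.57339987,  0.23804569]), 'tool_rot': array([-1.04917239e-03,  9.79389790e-01,  2.01976556e-01, -9.62738694e-05]), 'contact_force': array([ 0.26392071, -0.21356398, -0.26248606]), 'ft_torque': array([ 0.04172697, -0.04902028, -0.03645376]), 'gripper_width': 1.00009428361696}
scene {'fov_y': 56.388927194319805, 'cx': 258.0838381214601, 'cy': 188.31551584881922, 'dist_coeffs': array([-0.02269864,  0.        ,  0.        ,  0.        ,  0.        ]), 'R': array([[ 0.56651967,  0.82397693,  0.01083944],
       [ 0.65545757, -0.44260519, -0.61194446],
       [-0.49943052,  0.35378336, -0.79082646]]), 't': array([-0.22199321, -0.25254185,  1.46651582])}
side {'fov_y': 43.2074793726869, 'cx': 258.5312956714877, 'cy': 198.25781951093217, 'dist_coeffs': array([-0.20457549,  0.        ,  0.        ,  0.        ,  0.        ]), 'R': array([[-0.94701043, -0.32111913, -0.00733114],
       [-0.23512295,  0.70858834, -0.66529674],
       [ 0.21883428, -0.62831923, -0.74654303]]), 't': array([0.43291648, 0.19677146, 1.40992552])}
wrist {'fov_y': 59.34930875665215, 'cx': 250.62649305092313, 'cy': 189.95113362922172, 'dist_coeffs': array([-0.0631156,  0.       ,  0.       ,  0.       ,  0.       ]), 'R': array([[ 0.39542205, -0.91849751, -0.00192872],
       [-0.87858685, -0.37885074,  0.29078731],
       [-0.26781812, -0.11328916, -0.95678578]]), 't': array([-0.62385341, -0.03692637,  0.38049489])}
```

View pics/scene0.png

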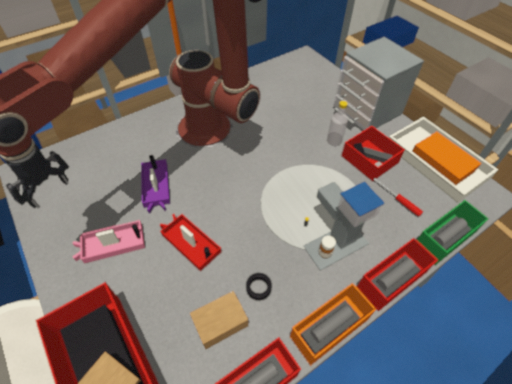

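View pics/side0.png

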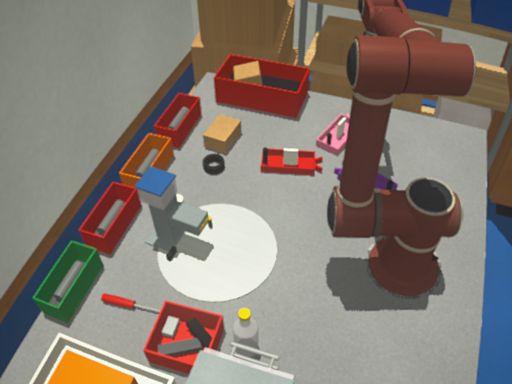

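View pics/wrist0.png

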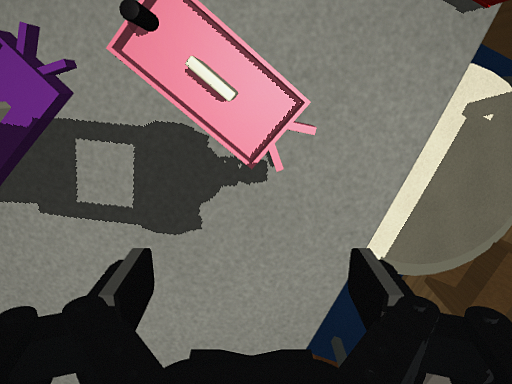

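Scene view: red tray around (190,242), notch horns at (166,222), knob at (207,250). The dispenser plate is around (312,205), the pin tip near (306,221). Zooming in for precise pixels.

```bash
cat > h.py <<'E'
import numpy as np, cv2
def K(c):
    f=192/np.tan(np.radians(c['fov_y']/2)); return np.array([[f,0,c['cx']],[0,f,c['cy']],[0,0,1.]])
def proj(c,X):
    X=np.atleast_2d(np.array(X,float)); r,_=cv2.Rodrigues(c['R'])
    return cv2.projectPoints(X,r,c['t'],K(c),c['dist_coeffs'])[0][:,0]
def back(c,uv,z):
    uv=np.array(uv,float).reshape(-1,1,2); n=cv2.undistortPoints(uv,K(c),c['dist_coeffs'])[:,0]
    d=np.c_[n,np.ones(len(n))]@c['R']; o=-c['R'].T@c['t']
    z=np.broadcast_to(z,len(n)); return o+d*((z-o[2])/d[:,2])[:,None]
def crop(im,x0,y0,x1,y1,s,fn):
    o=cv2.resize(im[y0:y1,x0:x1,::-1],None,fx=s,fy=s,interpolation=cv2.INTER_CUBIC); cv2.imwrite(fn,o)
E
python3 - <<'E'
import cv2
from h import *
s=cv2.imread('pics/scene0.png')[:,:,::-1]; d=cv2.imread('pics/side0.png')[:,:,::-1]
crop(s,150,200,230,280,7,'pics/s_tray.png'); crop(s,255,155,390,270,5.5,'pics/s_disp.png')
crop(d,250,135,330,185,9,'pics/d_tray.png'); crop(d,135,160,285,305,4,'pics/d_disp.png')
E
```

```text
(no output)
```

View pics/s_tray.png

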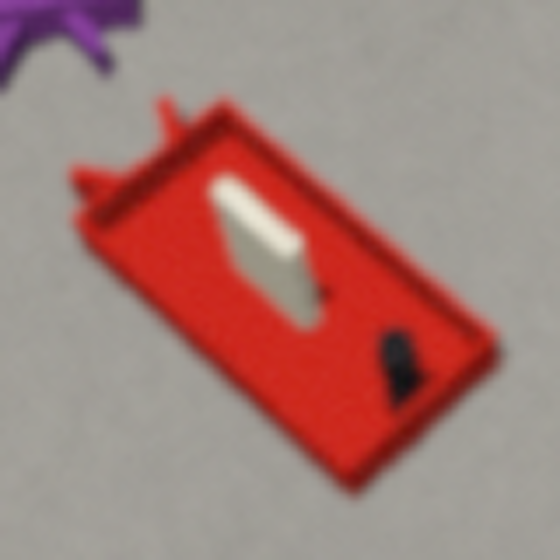

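View pics/s_disp.png

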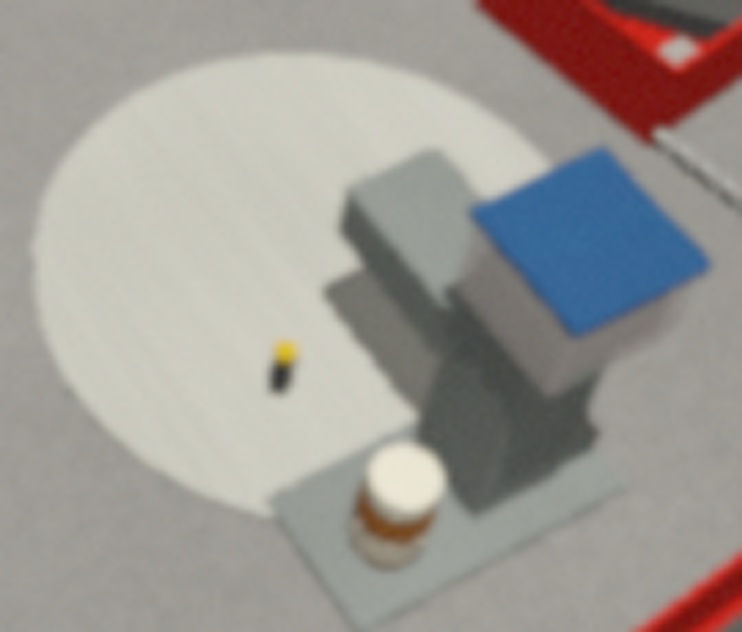

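View pics/d_tray.png

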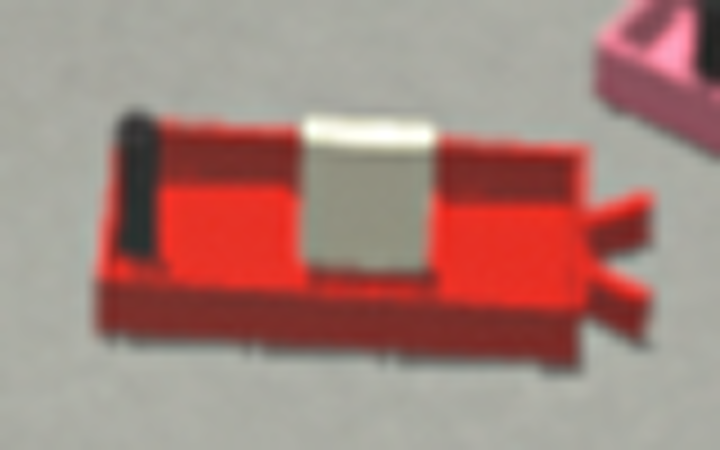

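View pics/d_disp.png

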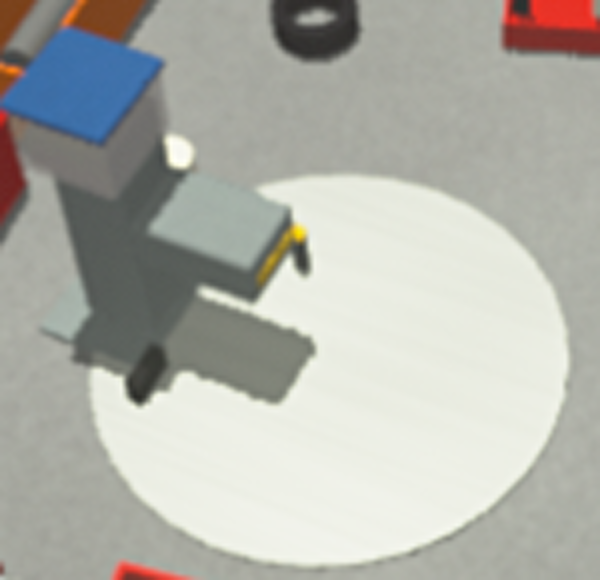

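```bash
cat > fit.py <<'E'
from plant import manip
from h import *
from scipy.optimize import least_squares
S=manip.get_calibration('scene'); D=manip.get_calibration('side')
def px(u,v,x0,y0,s): return [x0+(u+.5)/s-.5,y0+(v+.5)/s-.5]
def fit(obs,p0):
    def T(p,X):
        c,s=np.cos(p[2]),np.sin(p[2]); X=np.array(X)/1000.
        return np.c_[p[0]+c*X[:,0]-s*X[:,1],p[1]+s*X[:,0]+c*X[:,1],X[:,2]]
    def r(p): return np.concatenate([(proj(c,T(p,[o[0] for o in ob]))-np.array([o[1] for o in ob])).ravel() for c,ob in obs])
    s=least_squares(r,p0,loss='soft_l1'); return s.x,r(s.x).reshape(-1,2)
E
cat > f1.py <<'E'
from fit import *
a=lambda X,u,v:(X,px(u,v,150,200,7)); b=lambda X,u,v:(X,px(u,v,250,135,9))
sc=[a((-85,45,30),225,102),a((-85,-45,30),80,215),a((100,45,30),497,345),a((100,-45,30),352,478),a((88,0,68),400,335)]
sd=[b((100,45,0),97,333),b((-85,45,0),578,368),b((-85,-45,30),587,148),b((-85,45,30),580,308),b((100,45,30),100,278),b((88,0,68),137,118),b((0,0,72),368,130)]
for o in ([(S,sc),(D,sd)],[(S,sc)],[(D,sd)]):
    p,r=fit(o,[.4,-.3,0]); print('tray',p.round(4),np.abs(r).max(),)
print(fit([(S,sc),(D,sd)],[.4,-.3,0])[1].round(1).tolist())
a=lambda X,u,v:(X,px(u,v,255,155,5.5)); b=lambda X,u,v:(X,px(u,v,135,160,4))
sc=[a((0,0,41),286,352),a((0,0,4),278,390),a((-30,45,139),350,190),a((-30,110,139),435,150),a((67,34,238),474,212),a((67,121,238),603,150),a((153,121,238),708,263),a((153,34,238),578,335)]
sd=[b((0,0,41),300,233),b((-30,45,139),290,210),b((-30,110,139),247,268),b((153,34,238),75,30),b((67,34,238),163,63),b((67,121,238),97,142),b((153,121,238),3,105)]
for o in ([(S,sc),(D,sd)],[(S,sc)],[(D,sd)]):
    p,r=fit(o,[.6,0,0]); print('disp',p.round(4),np.abs(r).max())
p,r=fit([(S,sc),(D,sd)],[.6,0,0]); print(r.round(1).tolist())
print(back(S,[px(286,352,255,155,5.5)],.041),back(S,[px(278,390,255,155,5.5)],.004),back(D,[px(300,233,135,160,4)],.041))
# plate ellipse
import cv2
for n,c,(x0,y0,x1,y1) in (('scene',S,(255,155,350,250)),('side',D,(150,200,282,306))):
    im=cv2.imread(f'pics/{n}0.png'); hsv=cv2.cvtColor(im,cv2.COLOR_BGR2HSV)
    m=((hsv[...,2]>195)&(hsv[...,1]<50)).astype(np.uint8); 
    m2=np.zeros_like(m); m2[y0:y1,x0:x1]=m[y0:y1,x0:x1]
    ct=max(cv2.findContours(m2,0,1)[0],key=cv2.contourArea)[:,0]
    P=back(c,ct.astype(float),.004)[:,:2]
    f=lambda q:np.hypot(*(P-q[:2]).T)-.18
    s=least_squares(f,[.55,.05],loss='cauchy',f_scale=.002); print(n,'plate',s.x,np.median(abs(s.fun)),len(P))
E
python3 f1.py
```

```text
tray [ 0.4437 -0.2991  0.2274] 1.680327721004744
tray [ 0.4458 -0.2995  0.2249] 1.699655310098251
tray [ 0.4428 -0.2987  0.2249] 0.6141212678408863
[[0.3, -1.2], [-1.0, -0.0], [0.7, -1.7], [-0.6, -0.8], [-0.2, 1.0], [-0.4, -0.2], [-0.2, -0.5], [-0.0, -0.2], [0.2, -0.1], [-0.8, -0.3], [-0.2, 0.5], [-0.0, -0.0]]
disp [ 0.6021  0.0449 -0.1006] 3.0804591785613127
disp [ 0.6037  0.0423 -0.0931] 2.0206553886093275
disp [ 0.5988  0.0489 -0.1181] 2.372406938220763
[[0.2, -0.0], [0.4, -0.8], [-0.8, -1.0], [0.9, -1.5], [-1.1, -0.9], [0.6, -1.5], [2.1, 0.2], [-0.0, 0.1], [-0.7, -0.1], [0.7, -1.8], [0.3, 0.1], [-3.1, -2.3], [0.7, -1.9], [0.5, -0.4], [-2.3, -0.6]]
[[0.6016984  0.04418513 0.041     ]] [[0.60382356 0.04192524 0.004     ]] [[0.59994675 0.04473135 0.041     ]]
scene plate [0.55444811 0.12190063] 0.005650021959910864 270
side plate [0.54954857 0.12044632] 0.0018050747557458169 407
```

```bash
cat >> h.py <<'E'
from scipy.spatial.transform import Rotation as Rn
def st(m):
    s=m.state(); q=s['tool_rot']; R=Rn.from_quat([q[1],q[2],q[3],q[0]]).as_matrix(); return s,R,s['tool_pos']
E
python3 - <<'E'
from plant import manip
from h import *
s,R,p=st(manip); c=manip.get_calibration('wrist')
print('cam in tool',R.T@(-c['R'].T@c['t']-p)); print('cam fwd in tool',R.T@c['R'].T[:,2], 'up',-R.T@c['R'].T[:,1]); print(R.round(3))
t=np.array([.444,-.299,.238]); print(R.T@(t-p))
E
```

```text
cam in tool [ 7.50829582e-02 -9.66788216e-05 -1.35402026e-01]
cam fwd in tool [-2.91010375e-01 -1.47920880e-04  9.56719886e-01] up [9.56719846e-01 2.83072061e-04 2.91010406e-01]
[[ 0.918  0.396 -0.   ]
 [ 0.396 -0.918  0.002]
 [ 0.    -0.002 -1.   ]]
[ 0.28938481 -0.17422859  0.00066242]
```

Emit:
{"fn": "step_arm", "kwargs": {
  "deltas": [
    [0.04, -0.025, 0, 0, 0, 0.03, -1],
    [0.085, -0.05, 0, 0, 0, 0.06, -1],
    [0.125, -0.075, 0, 0, 0, 0.1, -1],
    [0.165, -0.1, 0, 0, 0, 0.13, -1],
    [0.205, -0.125, 0, 0, 0, 0.16, -1],
    [0.245, -0.15, 0, 0, 0, 0.18, -1],
    [0.275, -0.165, 0, 0, 0, 0.18, -1],
    [0.289, -0.174, 0, 0, 0, 0.18, -1],
    [0.289, -0.174, 0, 0, 0, 0.18, -1],
    [0.289, -0.174, 0, 0, 0, 0.18, -1]
  ]
}}

```text
time: 1.15
tool_pos: [0.4437, -0.2998, 0.239]
tool_rot: [0.0, 0.994, 0.114, -0.0]
contact_force: [-0.1, 0.3, 0.1]
gripper_width: 1.003
```

```bash
python3 - <<'E'
from plant import manip
from h import *
s,R,p=st(manip); c=manip.get_calibration('wrist'); im=manip.grab_frame('wrist'); cv2.imwrite('pics/w1.png',im[:,:,::-1])
np.savez('w1.npz',**c); print(p,s['joint_pos'],np.arctan2(R[1,0],R[0,0]))
E
```

```text
[ 0.44370499 -0.299767    0.23903229] [-7.32914796e-01 -1.62195139e-01  1.81988952e+00 -5.14632476e-04
  1.48428998e+00  6.10364212e-01] 0.22756189169285557
```

View pics/w1.png

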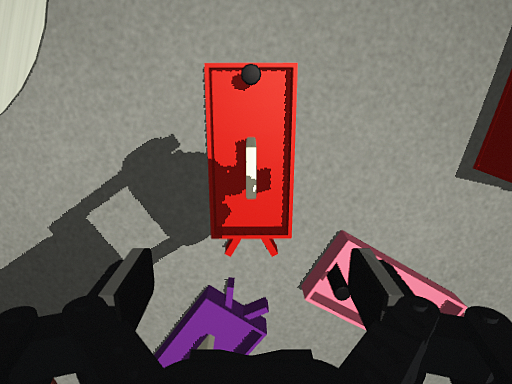

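Wrist view: red tray upright in picture, rim corners (205,63),(297,63),(291,238),(211,238), knob top (251,74), fin top about (251,165).

```bash
cat > f2.py <<'E'
from fit import *
c=dict(np.load('w1.npz')); 
ob=[((100,45,30),(205,63)),((100,-45,30),(297,63)),((-85,45,30),(211,238)),((-85,-45,30),(291,238)),((88,0,68),(251,73.5))]
p,r=fit([(c,ob)],[.444,-.3,.227]); print(p,r.round(1).tolist())
im=cv2.imread('pics/w1.png')[:,:,::-1]; crop(im,195,50,310,270,2.7,'pics/w1c.png')
E
python3 f2.py
```

```text
[ 0.44257481 -0.30007636  0.2275738 ] [[-0.5, -0.3], [0.5, -0.3], [-0.2, 0.1], [0.2, 0.1], [0.0, 0.4]]
```

View pics/w1c.png

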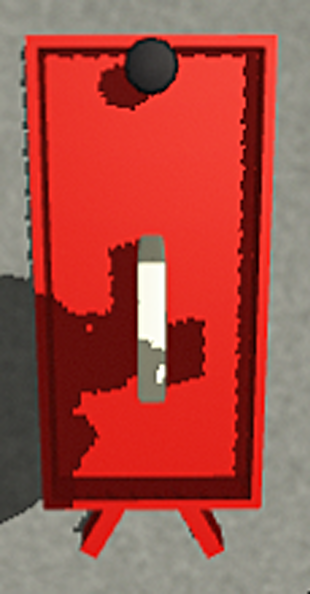

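Emit:
{"fn": "step_arm", "kwargs": {
  "deltas": [
    [-0.001, 0, 0.04, 0, 0, 0, -1],
    [-0.001, 0, 0.085, 0, 0, 0, -1],
    [-0.001, 0, 0.13, 0, 0, 0, -1],
    [-0.001, 0, 0.165, 0, 0, 0, -1],
    [-0.001, 0, 0.183, 0, 0, 0, -1],
    [-0.001, 0, 0.193, 0, 0, 0, -1],
    [-0.001, 0, 0.193, 0, 0, 0, -1],
    [-0.001, 0, 0.193, 0, 0, 0, 1],
    [-0.001, 0, 0.193, 0, 0, 0, 1],
    [-0.001, 0, 0.193, 0, 0, 0, 1],
    [-0.001, 0, 0.193, 0, 0, 0, 1],
    [-0.001, 0, 0.193, 0, 0, 0, 1],
    [-0.001, 0, 0.193, 0, 0, 0, 1],
    [-0.001, 0, 0.193, 0, 0, 0, 1],
    [-0.001, 0, 0.193, 0, 0, 0, 1]
  ]
}}

```text
time: 2.7
tool_pos: [0.4432, -0.3002, 0.0469]
tool_rot: [0.0, 0.994, 0.113, 0.0]
contact_force: [-1.5, 1.8, 4.4]
gripper_width: 0.105
```

Emit:
{"fn": "step_arm", "kwargs": {
  "deltas": [
    [0, 0, -0.01, 0, 0, 0, 1],
    [0, 0, -0.03, 0, 0, 0, 1],
    [0, 0, -0.06, 0, 0, 0, 1],
    [0, 0, -0.095, 0, 0, 0, 1],
    [0, 0, -0.12, 0, 0, 0, 1],
    [0, 0, -0.13, 0, 0, 0, 1],
    [0, 0, -0.13, 0, 0, 0, 1],
    [0, 0, -0.13, 0, 0, 0, 1]
  ]
}}

```text
time: 3.5
tool_pos: [0.4421, -0.2994, 0.1745]
tool_rot: [-0.001, 0.994, 0.113, -0.001]
contact_force: [-0.5, -0.0, -2.3]
gripper_width: 0.109
```

```bash
python3 - <<'E'
from plant import manip
from h import *
s,R,p=st(manip); im=manip.grab_frame('side'); cv2.imwrite('pics/d2.png',im[:,:,::-1]);crop(im,135,80,345,305,2.6,'pics/d2c.png')
print(p,s['contact_force'],s['gripper_width'],np.arctan2(R[1,0],R[0,0]))
E
```

```text
[ 0.44210463 -0.2993608   0.17451208] [-0.52565405 -0.02031173 -2.26578736] 0.1085625026759863 0.2267777489657856
```

View pics/d2c.png

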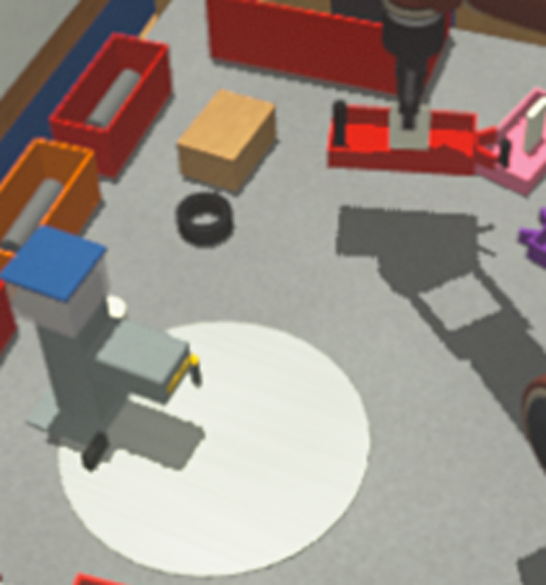

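Emit:
{"fn": "step_arm", "kwargs": {
  "deltas": [
    [0.003, -0.008, 0, 0, 0, -0.1, 1],
    [0.006, -0.016, 0, 0, 0, -0.24, 1],
    [0.009, -0.024, 0, 0, 0, -0.38, 1],
    [0.012, -0.032, 0, 0, 0, -0.52, 1],
    [0.015, -0.04, 0, 0, 0, -0.66, 1],
    [0.018, -0.048, 0, 0, 0, -0.8, 1],
    [0.021, -0.056, 0, 0, 0, -0.94, 1],
    [0.024, -0.064, 0, 0, 0, -1.08, 1],
    [0.027, -0.072, 0, 0, 0, -1.22, 1],
    [0.03, -0.08, 0, 0, 0, -1.36, 1],
    [0.033, -0.088, 0, 0, 0, -1.5, 1],
    [0.036, -0.096, 0, 0, 0, -1.64, 1],
    [0.039, -0.104, 0, 0, 0, -1.78, 1],
    [0.042, -0.112, 0, 0, 0, -1.92, 1],
    [0.045, -0.12, 0, 0, 0, -2.06, 1],
    [0.048, -0.128, 0, 0, 0, -2.2, 1],
    [0.051, -0.136, 0, 0, 0, -2.34, 1],
    [0.054, -0.144, 0, 0, 0, -2.48, 1],
    [0.057, -0.152, 0, 0, 0, -2.62, 1],
    [0.06, -0.16, 0, 0, 0, -2.75, 1]
  ]
}}

```text
time: 5.55
tool_pos: [0.4643, -0.1298, 0.1739]
tool_rot: [-0.002, 0.08, 0.997, 0.001]
contact_force: [0.6, -0.4, -3.1]
gripper_width: 0.105
```

```bash
python3 - <<'E'
from plant import manip
from h import *
s,R,p=st(manip)
psi=np.arctan2(R[1,0],R[0,0]);print(p,psi,s['joint_pos'].round(3),s['gripper_width'])
t=np.array([.495,.0555,p[2]]); print(R.T@(t-p), 3.037-psi)
E
```

```text
[ 0.46425535 -0.12979511  0.17387632] 2.9822801075027643 [-0.427 -0.248  2.003  0.     1.39  -1.839] 0.10455991972766272
[-0.00096019  0.18782585  0.00020281] 0.054719892497235634
```

Emit:
{"fn": "step_arm", "kwargs": {
  "deltas": [
    [-0.001, 0.02, 0, 0, 0, -0.055, 1],
    [-0.001, 0.06, 0, 0, 0, -0.055, 1],
    [-0.001, 0.1, 0.01, 0, 0, -0.055, 1],
    [-0.001, 0.14, 0.03, 0, 0, -0.055, 1],
    [-0.001, 0.17, 0.045, 0, 0, -0.055, 1],
    [-0.001, 0.188, 0.06, 0, 0, -0.055, 1],
    [-0.001, 0.188, 0.065, 0, 0, -0.055, 1],
    [-0.001, 0.188, 0.065, 0, 0, -0.055, 1],
    [-0.001, 0.188, 0.065, 0, 0, -0.055, 1]
  ]
}}

```text
time: 6.45
tool_pos: [0.497, 0.0539, 0.1111]
tool_rot: [-0.0, 0.055, 0.998, -0.0]
contact_force: [0.5, -0.5, -2.7]
gripper_width: 0.104
```

```bash
python3 - <<'E'
from plant import manip
from h import *
s,R,p=st(manip); im=manip.grab_frame('side'); crop(im,155,175,295,305,4,'pics/d3c.png')
im=manip.grab_frame('scene'); crop(im,235,145,385,265,5,'pics/s3c.png')
print(p,s['contact_force'],s['gripper_width'],np.arctan2(R[1,0],R[0,0]))
E
```

```text
[0.49701081 0.05386647 0.1110929 ] [ 0.46941963 -0.50239638 -2.70578997] 0.10424448019744524 3.0309354042773267
```

View pics/d3c.png

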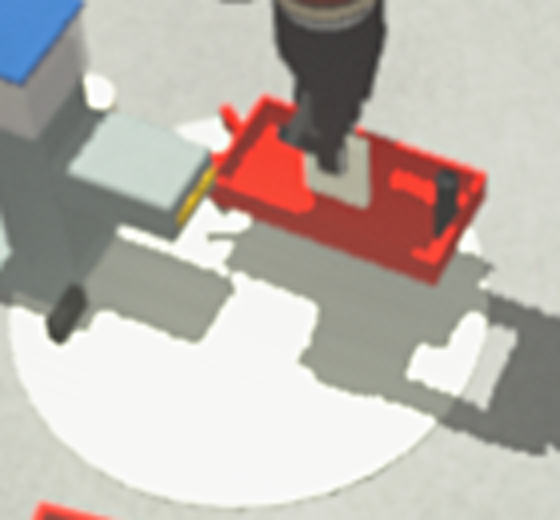

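View pics/s3c.png

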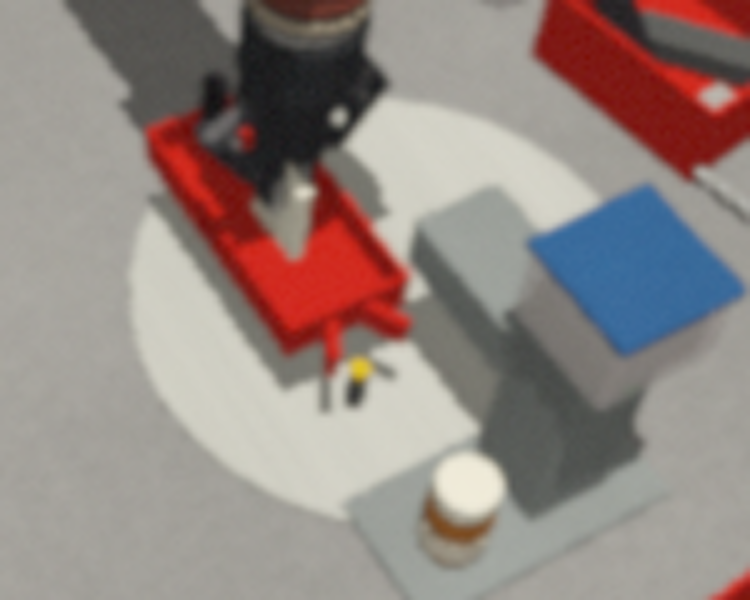

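Emit:
{"fn": "step_arm", "kwargs": {
  "deltas": [
    [0.002, 0.002, 0.015, 0, 0, 0, 1],
    [0.002, 0.002, 0.03, 0, 0, 0, 1],
    [0.002, 0.002, 0.043, 0, 0, 0, 1],
    [0.002, 0.002, 0.052, 0, 0, 0, 1],
    [0.002, 0.002, 0.056, 0, 0, 0, 1],
    [0.002, 0.002, 0.058, 0, 0, 0, 1],
    [0.002, 0.002, 0.058, 0, 0, 0, 1],
    [0.002, 0.002, 0.058, 0, 0, 0, 1]
  ]
}}

```text
time: 7.35
tool_pos: [0.496, 0.0568, 0.0539]
tool_rot: [0.001, 0.055, 0.998, 0.0]
contact_force: [0.6, 0.6, -3.5]
gripper_width: 0.109
```

```bash
python3 - <<'E'
from plant import manip
from h import *
s,R,p=st(manip); im=manip.grab_frame('side'); crop(im,155,175,295,305,4,'pics/d4c.png')
im=manip.grab_frame('scene'); crop(im,235,145,385,265,5,'pics/s4c.png')
print(p,s['contact_force'],s['ft_torque'],s['gripper_width'],np.arctan2(R[1,0],R[0,0]))
E
```

```text
[0.49596237 0.0568496  0.05388019] [ 0.61874594  0.59474942 -3.5372895 ] [-0.00315539 -0.00811216  0.01983366] 0.10917749314385591 3.0318429631222017
```

View pics/d4c.png

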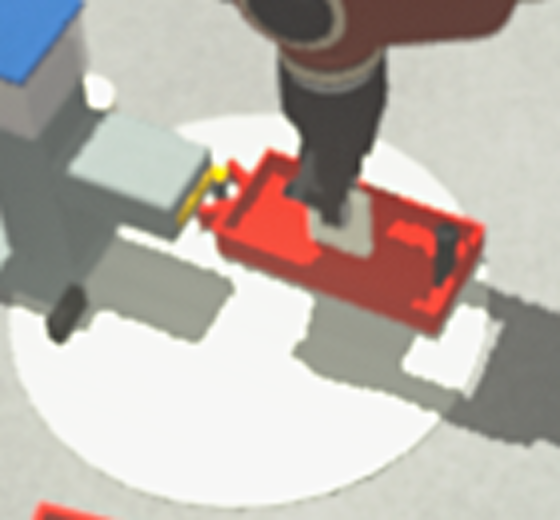

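View pics/s4c.png

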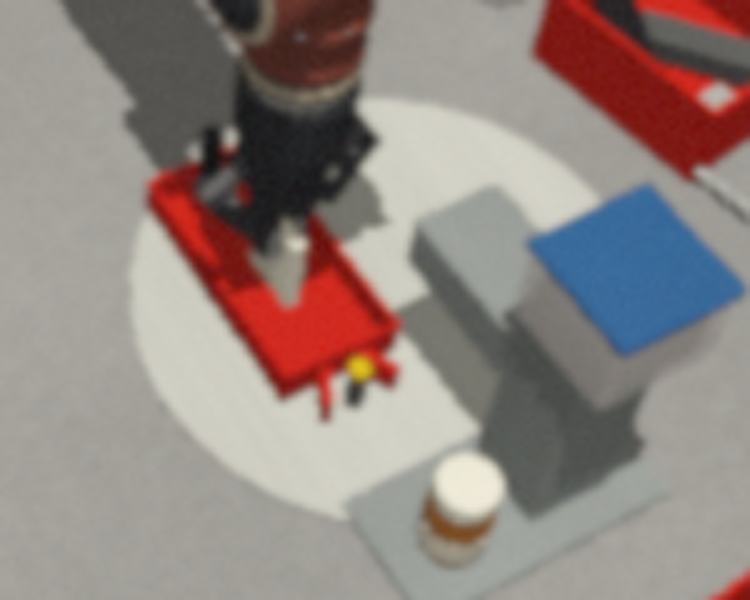

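Emit:
{"fn": "step_arm", "kwargs": {
  "deltas": [
    [0, 0, 0.002, 0, 0, 0, 1],
    [0, 0, 0.003, 0, 0, 0, 1],
    [0, 0, 0.003, 0, 0, 0, 1]
  ]
}}

```text
time: 7.75
tool_pos: [0.4957, 0.0568, 0.0509]
tool_rot: [0.0, 0.055, 0.998, 0.0]
contact_force: [-2.4, -0.4, 2.7]
gripper_width: 0.106
```

Emit:
{"fn": "step_arm", "kwargs": {
  "deltas": [
    [-0.002, 0, 0, 0, 0, 0, 1],
    [-0.005, 0, 0, 0, 0, 0, 1],
    [-0.008, 0, 0, 0, 0, 0, 1],
    [-0.01, 0, 0, 0, 0, 0, 1],
    [-0.01, 0, 0, 0, 0, 0, 1]
  ]
}}

```text
time: 8.25
tool_pos: [0.5062, 0.0557, 0.0509]
tool_rot: [0.001, 0.055, 0.998, 0.0]
contact_force: [-2.2, 0.0, 4.8]
gripper_width: 0.107
```

Emit:
{"fn": "step_arm", "kwargs": {
  "deltas": [
    [-0.001, 0, 0, 0, 0, 0, 1],
    [-0.002, 0, 0, 0, 0, 0, 1],
    [-0.003, 0, 0, 0, 0, 0, 1],
    [-0.003, 0, 0, 0, 0, 0, 1]
  ]
}}

```text
time: 8.65
tool_pos: [0.5084, 0.0555, 0.0509]
tool_rot: [-0.0, 0.055, 0.998, 0.0]
contact_force: [-4.7, 0.8, 8.6]
gripper_width: 0.108
```

Emit:
{"fn": "step_arm", "kwargs": {
  "deltas": [
    [-0.001, 0, 0, 0, 0, 0, 1],
    [-0.002, 0, 0, 0, 0, 0, 1],
    [-0.002, 0, 0, 0, 0, 0, 1]
  ]
}}

```text
time: 8.95
tool_pos: [0.5084, 0.0555, 0.0509]
tool_rot: [-0.003, 0.055, 0.998, 0.0]
contact_force: [-14.6, 0.9, 15.7]
gripper_width: 0.109
```

Emit:
{"fn": "step_arm", "kwargs": {
  "deltas": [
    [0.001, 0, -0.001, 0, 0, 0, 1],
    [0.002, 0, -0.001, 0, 0, 0, 1],
    [0.002, 0, -0.001, 0, 0, 0, 0],
    [0.002, 0, -0.001, 0, 0, 0, -1],
    [0.002, 0, -0.001, 0, 0, 0, -1],
    [0.002, 0, -0.001, 0, 0, 0, -1],
    [0.002, 0, -0.001, 0, 0, 0, -1],
    [0.002, 0, -0.001, 0, 0, 0, -1],
    [0.002, 0, -0.011, 0, 0, 0, -1],
    [0.002, 0, -0.04, 0, 0, 0, -1],
    [0.002, 0, -0.08, 0, 0, 0, -1],
    [0.002, 0, -0.11, 0, 0, 0, -1],
    [0.002, 0, -0.12, 0, 0, 0, -1],
    [0.002, 0, -0.12, 0, 0, 0, -1]
  ]
}}

```text
time: 10.35
tool_pos: [0.5096, 0.0554, 0.1726]
tool_rot: [0.002, 0.055, 0.998, 0.0]
contact_force: [0.1, 0.2, 0.3]
gripper_width: 0.996
```

```bash
python3 - <<'E'
from plant import manip
from h import *
s,R,p=st(manip); c=manip.get_calibration('wrist'); im=manip.grab_frame('wrist'); cv2.imwrite('pics/w5.png',im[:,:,::-1]); np.savez('w5.npz',**c)
im=manip.grab_frame('side'); crop(im,155,175,295,305,4,'pics/d5c.png')
im=manip.grab_frame('scene'); crop(im,235,145,385,265,5,'pics/s5c.png')
print(p,s['contact_force'],s['gripper_width'],np.arctan2(R[1,0],R[0,0]),s['joint_pos'])
E
```

```text
[0.50958997 0.05538078 0.17264043] [0.05156771 0.23324058 0.26552571] 0.9964814286426013 3.031815029073456 [-3.70212848e-02 -1.72327806e-01  1.94137210e+00  1.57915489e-05
  1.36811834e+00 -1.49804388e+00]
```

View pics/w5.png

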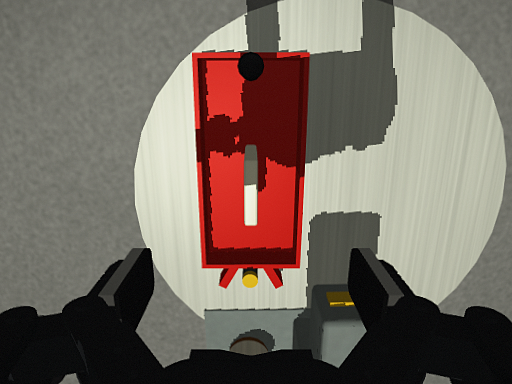

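View pics/s5c.png

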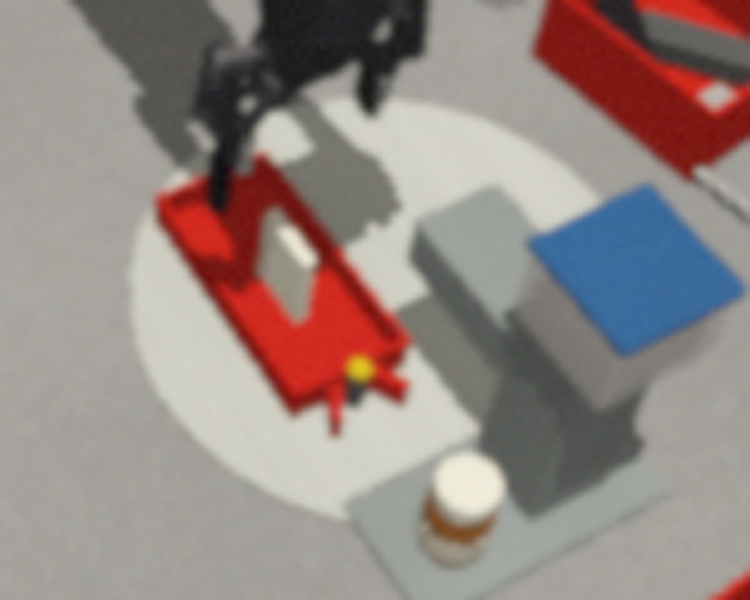

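View pics/d5c.png

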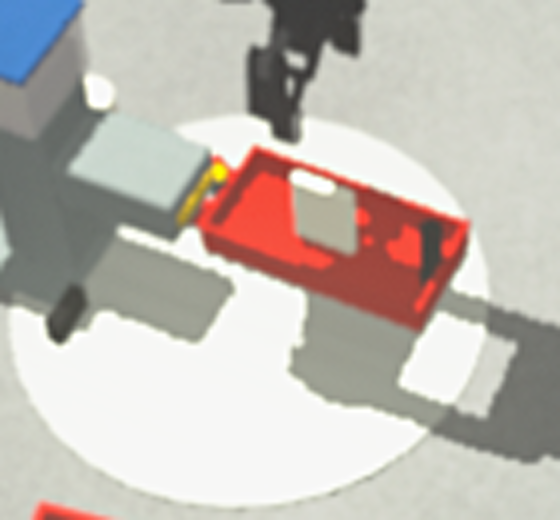

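```bash
python3 - <<'E'
from fit import *
c=dict(np.load('w5.npz'))
ob=[((100,45,34),(193,53)),((100,-45,34),(309,53)),((-85,45,34),(203,268)),((-85,-45,34),(299,268)),((88,0,72),(251,66))]
p,r=fit([(c,ob)],[.51,.055,3.03]); print(p,r.round(1).tolist())
P=back(c,[(251,280)],.044)[0]; d=P[:2]-p[:2]; u=np.array([np.cos(p[2]),np.sin(p[2])]); print(P,'pin in tray',d@u,d@[-u[1],u[0]])
im=cv2.imread('pics/w5.png')[:,:,::-1]; crop(im,190,250,370,350,4.4,'pics/w5c.png')
a=back(c,[(204,310),(304,308)],.006);a2=back(c,[(328,292),(354,292)],.139);print(a,a2)
for q in (a,a2): v=q[0]-q[1]; print('edge yaw',np.arctan2(v[1],v[0]))
print('knob',p[:2]+.088*u)
E
```

```text
[0.51063825 0.05615455 3.03190696] [[-0.9, -0.1], [0.9, -0.2], [-0.9, 0.2], [0.8, 0.1], [0.0, 0.2]]
[0.6012254  0.04618608 0.044     ] pin in tray -0.09113398231810466 -7.64527345558103e-06
[[ 0.65629187 -0.01015641  0.006     ]
 [ 0.66553619  0.09582479  0.006     ]] [[0.55490446 0.09641448 0.139     ]
 [0.55678743 0.11168119 0.139     ]]
edge yaw -1.6578021083388732
edge yaw -1.693515122891033
knob [0.42316708 0.06578755]
```

View pics/w5c.png

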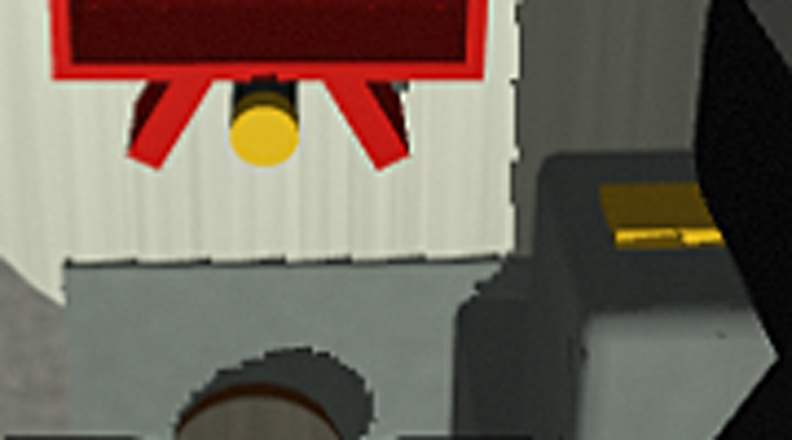

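Emit:
{"fn": "step_arm", "kwargs": {
  "deltas": [
    [0.03, 0, 0, 0, 0, 0, -1],
    [0.065, 0, 0, 0, 0, 0, -1],
    [0.087, 0.001, 0.01, 0, 0, 0, -1],
    [0.087, 0.001, 0.05, 0, 0, 0, -1],
    [0.087, 0.001, 0.085, 0, 0, 0, -1],
    [0.087, 0.001, 0.108, 0, 0, 0, -1],
    [0.087, 0.001, 0.118, 0, 0, 0, -1],
    [0.087, 0.001, 0.123, 0, 0, 0, -1],
    [0.087, 0.001, 0.123, 0, 0, 0, -1],
    [0.087, 0.001, 0.123, 0, 0, 0, 0.3],
    [0.087, 0.001, 0.123, 0, 0, 0, 1],
    [0.087, 0.001, 0.123, 0, 0, 0, 1],
    [0.087, 0.001, 0.123, 0, 0, 0, 1],
    [0.087, 0.001, 0.123, 0, 0, 0, 1],
    [0.087, 0.001, 0.123, 0, 0, 0, 1],
    [0.087, 0.001, 0.123, 0, 0, 0, 1]
  ]
}}

```text
time: 12.1
tool_pos: [0.4224, 0.0659, 0.0479]
tool_rot: [0.0, 0.055, 0.998, 0.0]
contact_force: [-0.9, 0.4, 4.8]
gripper_width: 0.193
```

```bash
python3 - <<'E'
from plant import manip
from h import *
s,R,p=st(manip); print(p,s['contact_force'],s['gripper_width'],np.arctan2(R[1,0],R[0,0]))
im=manip.grab_frame('scene'); crop(im,235,145,385,265,5,'pics/s6c.png')
im=manip.grab_frame('wrist'); cv2.imwrite('pics/w6.png',im[:,:,::-1])
E
```

```text
[0.42239162 0.06594163 0.04792056] [-0.85732992  0.35553231  4.75801257] 0.19316415935986442 3.0318356773139827
```

View pics/s6c.png

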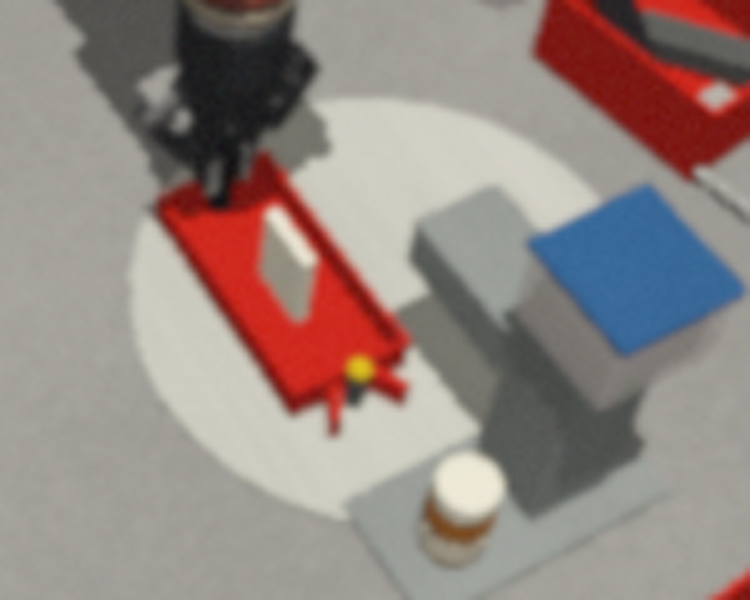

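View pics/w6.png

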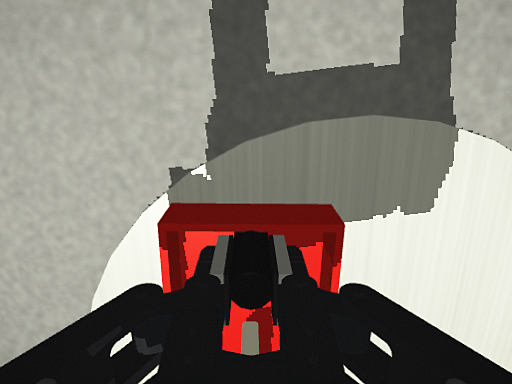

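Emit:
{"fn": "step_arm", "kwargs": {
  "deltas": [
    [0, 0.007, 0, 0, 0, 0.04, 1],
    [-0.0013, 0.0215, 0, 0, 0, 0.12, 1],
    [-0.0036, 0.0357, 0, 0, 0, 0.2, 1],
    [-0.007, 0.0496, 0, 0, 0, 0.28, 1],
    [-0.0115, 0.0632, 0, 0, 0, 0.36, 1],
    [-0.0171, 0.0765, 0, 0, 0, 0.44, 1],
    [-0.0237, 0.0892, 0, 0, 0, 0.52, 1],
    [-0.0314, 0.1014, 0, 0, 0, 0.6, 1],
    [-0.0399, 0.1129, 0, 0, 0, 0.68, 1],
    [-0.0494, 0.1237, 0, 0, 0, 0.76, 1],
    [-0.0544, 0.1288, 0, 0, 0, 0.8, 1],
    [-0.0544, 0.1288, 0, 0, 0, 0.8, 1]
  ]
}}

```text
time: 13.4
tool_pos: [0.4913, 0.1887, 0.048]
tool_rot: [0.0, 0.439, 0.898, 0.001]
contact_force: [0.7, 0.7, 4.3]
gripper_width: 0.195
```

```bash
python3 - <<'E'
from plant import manip
from h import *
s,R,p=st(manip); psi=np.arctan2(R[1,0],R[0,0]); print(p,R.T@s['contact_force'],s['gripper_width'],psi, 'r',np.hypot(*(p[:2]-[.6008,.0458])),np.arctan2(p[1]-.0458,p[0]-.6008))
im=manip.grab_frame('scene'); crop(im,235,145,385,265,5,'pics/s7c.png')
im=manip.grab_frame('side'); crop(im,155,175,295,305,4,'pics/d7c.png')
E
```

```text
[0.49127065 0.18867678 0.04796569] [ 0.15303179  0.97548212 -4.30955885] 0.1947941481807207 2.2317288911277915 r 0.18002902995117726 2.2248371044020336
```

View pics/s7c.png

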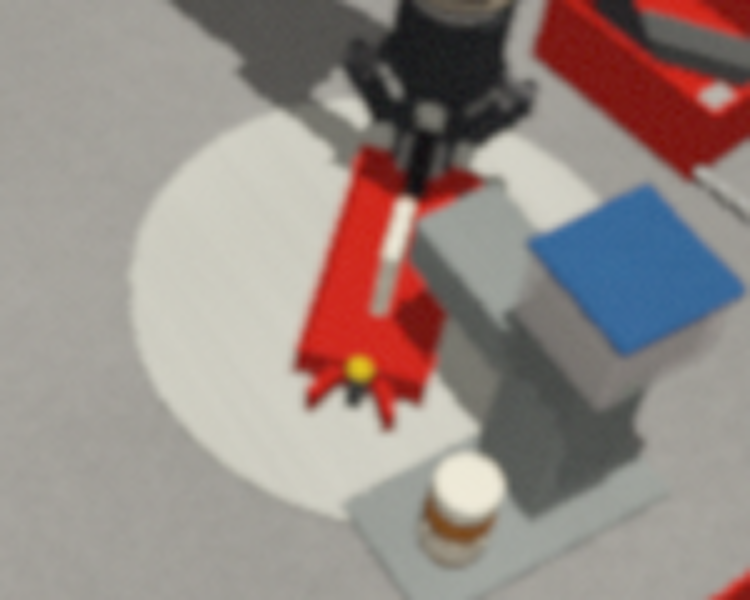

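View pics/d7c.png

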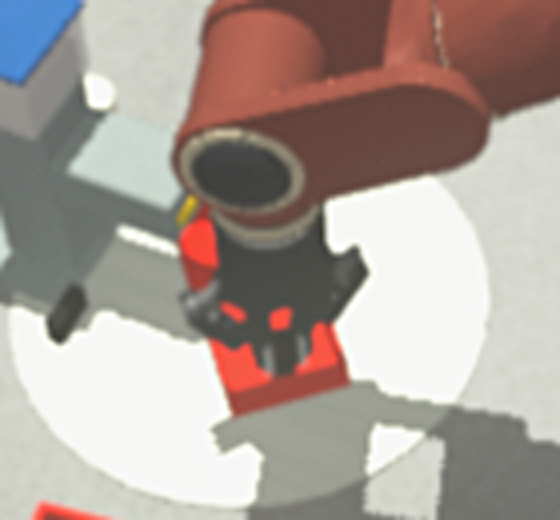

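Emit:
{"fn": "step_arm", "kwargs": {
  "deltas": [
    [-0.0014, 0.0143, 0, 0, 0, 0.08, 1],
    [-0.0032, 0.0285, 0, 0, 0, 0.16, 1],
    [-0.0061, 0.0425, 0, 0, 0, 0.24, 1],
    [-0.0102, 0.0563, 0, 0, 0, 0.32, 1],
    [-0.0153, 0.0697, 0, 0, 0, 0.4, 1],
    [-0.0215, 0.0826, 0, 0, 0, 0.48, 1],
    [-0.0288, 0.095, 0, 0, 0, 0.56, 1],
    [-0.0369, 0.1068, 0, 0, 0, 0.64, 1],
    [-0.0437, 0.1152, 0, 0, 0, 0.7, 1],
    [-0.0437, 0.1152, 0, 0, 0, 0.7, 1]
  ]
}}

```text
time: 14.5
tool_pos: [0.6091, 0.2242, 0.048]
tool_rot: [0.0, 0.721, 0.693, 0.001]
contact_force: [1.4, 1.3, 5.0]
gripper_width: 0.19
```

```bash
cat > chk.py <<'E'
from plant import manip
from h import *
s,R,p=st(manip); psi=np.arctan2(R[1,0],R[0,0]); print(p,'Ftool',(R.T@s['contact_force']).round(2),s['ft_torque'].round(2),s['gripper_width'],'psi',psi, 'r',np.hypot(*(p[:2]-[.6008,.0458])),np.arctan2(p[1]-.0458,p[0]-.6008))
E
python3 chk.py
```

```text
[0.60913956 0.22418919 0.04800917] Ftool [ 1.33  1.39 -5.04] [ 0.07 -0.08 -0.14] 0.1900004232272394 psi 1.5312229715275596 r 0.17858401588860126 1.5240811030139785
```

Emit:
{"fn": "step_arm", "kwargs": {
  "deltas": [
    [0, 0.0018, 0, 0, 0, 0.01, 1],
    [0, 0.0036, 0, 0, 0, 0.02, 1],
    [-0.0001, 0.0054, 0, 0, 0, 0.03, 1],
    [-0.0002, 0.0065, 0, 0, 0, 0.036, 1],
    [-0.0002, 0.0065, 0, 0, 0, 0.036, 1]
  ]
}}

```text
time: 15.0
tool_pos: [0.6134, 0.2241, 0.048]
tool_rot: [-0.001, 0.733, 0.681, -0.0]
contact_force: [-3.0, 2.5, 8.1]
gripper_width: 0.188
```

```bash
python3 chk.py;  python3 - <<'E'
from plant import manip
from h import *
im=manip.grab_frame('side'); crop(im,155,175,295,305,4,'pics/d8c.png')
im=manip.grab_frame('wrist'); cv2.imwrite('pics/w8.png',im[:,:,::-1])
E
```

```text
[0.61339279 0.22414745 0.04799143] Ftool [ 2.33 -3.14 -8.11] [ 0.25  0.71 -0.05] 0.18827343678880207 psi 1.496959406698759 r 0.17879147040296453 1.5003051419548639
```

View pics/d8c.png

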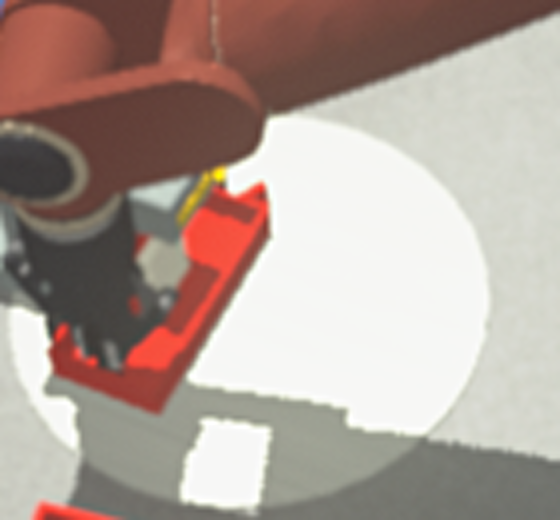

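View pics/w8.png

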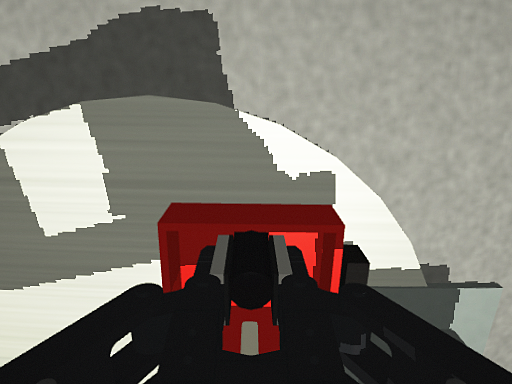

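Emit:
{"fn": "step_arm", "kwargs": {
  "deltas": [
    [0, 0.001, 0, 0, 0, 0.005, 1],
    [0, 0.002, 0, 0, 0, 0.01, 1],
    [0, 0.003, 0, 0, 0, 0.012, 1],
    [0, 0.003, 0, 0, 0, 0.012, 1]
  ]
}}

```text
time: 15.5
tool_pos: [0.6164, 0.2238, 0.048]
tool_rot: [-0.001, 0.737, 0.676, -0.0]
contact_force: [-3.7, 0.2, 7.6]
gripper_width: 0.193
```

```bash
python3 chk.py
```

```text
[0.61642321 0.22381645 0.04798876] Ftool [-0.15 -3.72 -7.64] [ 0.11  0.61 -0.11] 0.19289244986000545 psi 1.4849586094120697 r 0.17870070495431262 1.4832578699484567
```

Emit:
{"fn": "step_arm", "kwargs": {
  "deltas": [
    [0, 0.001, 0, 0, 0, 0.005, 1],
    [0, 0.002, 0, 0, 0, 0.01, 1],
    [0, 0.002, 0, 0, 0, 0.01, 1],
    [0, 0.002, 0, 0, 0, 0.01, 1]
  ]
}}

```text
time: 15.9
tool_pos: [0.6183, 0.2237, 0.048]
tool_rot: [-0.001, 0.74, 0.672, -0.0]
contact_force: [-2.8, 1.0, 8.2]
gripper_width: 0.19
```

```bash
python3 chk.py
```

```text
[0.61834853 0.22365029 0.04798353] Ftool [ 0.69 -2.91 -8.15] [ 0.11  0.61 -0.17] 0.18964653696370354 psi 1.4749424930444137 r 0.17871395440905138 1.4724444368295027
```

Still moving freely (friction only); continuing in small steps.

Emit:
{"fn": "step_arm", "kwargs": {
  "deltas": [
    [0, 0.001, 0, 0, 0, 0.005, 1],
    [0, 0.002, 0, 0, 0, 0.01, 1],
    [0, 0.002, 0, 0, 0, 0.01, 1]
  ]
}}

```text
time: 16.2
tool_pos: [0.6196, 0.2236, 0.048]
tool_rot: [-0.001, 0.743, 0.669, -0.001]
contact_force: [-7.3, 0.5, 10.3]
gripper_width: 0.191
```

```bash
python3 chk.py
```

```text
[0.6196439  0.22355974 0.04801345] Ftool [ -0.24  -7.33 -10.31] [ 0.11  1.   -0.16] 0.19143888054693603 psi 1.4651359525063066 r 0.17875574439480105 1.4651830919962279
```

Emit:
{"fn": "step_arm", "kwargs": {
  "deltas": [
    [0, 0.001, 0, 0, 0, 0.005, 1],
    [0, 0.0015, 0, 0, 0, 0.008, 1],
    [0, 0.0015, 0, 0, 0, 0.008, 1]
  ]
}}

```text
time: 16.5
tool_pos: [0.6199, 0.2238, 0.0481]
tool_rot: [-0.002, 0.746, 0.666, -0.002]
contact_force: [-11.9, 1.6, 13.3]
gripper_width: 0.195
```

```bash
python3 chk.py
```

```text
[0.61993435 0.22375023 0.04808567] Ftool [  0.23 -12.12 -13.19] [ 0.23  1.65 -0.04] 0.19451256895491698 psi 1.457511979673066 r 0.17897600019441628 1.4636814503066249
```

Emit:
{"fn": "step_arm", "kwargs": {
  "deltas": [
    [0, -0.0005, -0.0005, 0, 0, -0.004, 1],
    [0, -0.001, -0.001, 0, 0, -0.006, 1],
    [0, -0.001, -0.001, 0, 0, -0.006, 1]
  ]
}}

```text
time: 16.8
tool_pos: [0.6197, 0.2237, 0.048]
tool_rot: [-0.002, 0.744, 0.668, -0.001]
contact_force: [-5.3, 1.3, 5.6]
gripper_width: 0.195
```

```bash
python3 chk.py
```

```text
[0.61972856 0.22366301 0.04802783] Ftool [ 0.72 -5.44 -5.58] [ 0.26  0.79 -0.06] 0.1949907565970805 psi 1.463298349446767 r 0.1788673802103107 1.464773248817441
```

Emit:
{"fn": "step_arm", "kwargs": {
  "deltas": [
    [0, 0, 0, 0, 0, 0, 0.3],
    [0, 0, 0, 0, 0, 0, -0.3],
    [0, 0, 0, 0, 0, 0, -1],
    [0, 0, 0, 0, 0, 0, -1],
    [0, 0, 0, 0, 0, 0, -1],
    [0, 0, 0, 0, 0, 0, -1],
    [0, 0, -0.01, 0, 0, 0, -1],
    [0, 0, -0.04, 0, 0, 0, -1],
    [0, 0, -0.08, 0, 0, 0, -1],
    [0, 0, -0.12, 0, 0, 0, -1],
    [0, 0, -0.15, 0, 0, 0, -1],
    [0, 0, -0.16, 0, 0, 0, -1],
    [0, 0, -0.16, 0, 0, 0, -1]
  ]
}}

```text
time: 18.1
tool_pos: [0.623, 0.2234, 0.2109]
tool_rot: [0.001, 0.745, 0.668, 0.002]
contact_force: [-0.8, 0.4, -0.3]
gripper_width: 0.996
```

```bash
python3 chk.py; python3 - <<'E'
from plant import manip
from h import *
c=manip.get_calibration('wrist'); im=manip.grab_frame('wrist'); cv2.imwrite('pics/w9.png',im[:,:,::-1]); np.savez('w9.npz',**c)
im=manip.grab_frame('scene'); crop(im,235,145,385,265,5,'pics/s9c.png')
E
```

```text
[0.62296066 0.22341059 0.21093265] Ftool [ 0.31 -0.88  0.28] [0.02 0.02 0.02] 0.9955483138119641 psi 1.461835583808795 r 0.17898775056629956 1.4466667846084127
```

View pics/w9.png

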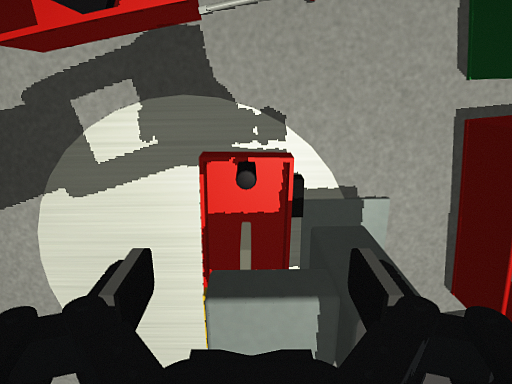

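View pics/s9c.png

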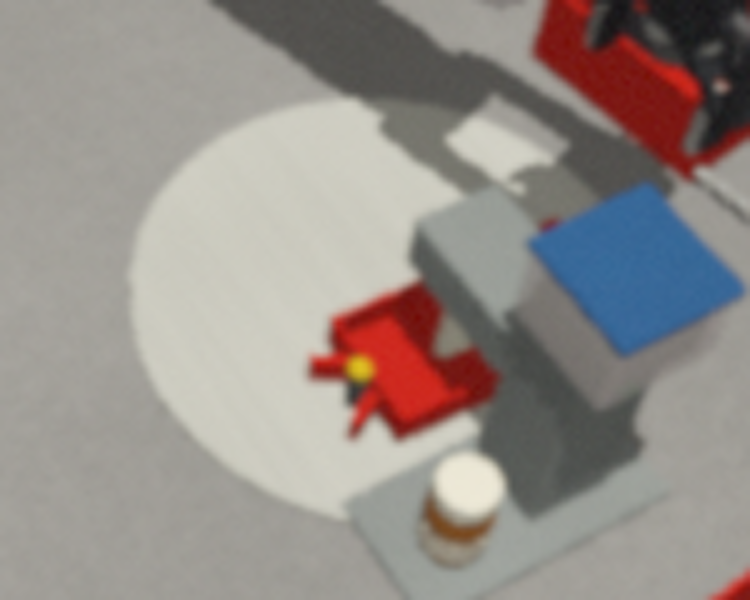

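```bash
python3 - <<'E'
from h import *
im=cv2.imread('pics/w9.png')[:,:,::-1]; crop(im,190,140,400,300,3.7,'pics/w9c.png'); crop(im,270,155,330,275,5,'pics/w9d.png')
E
```

```text
(no output)
```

View pics/w9c.png

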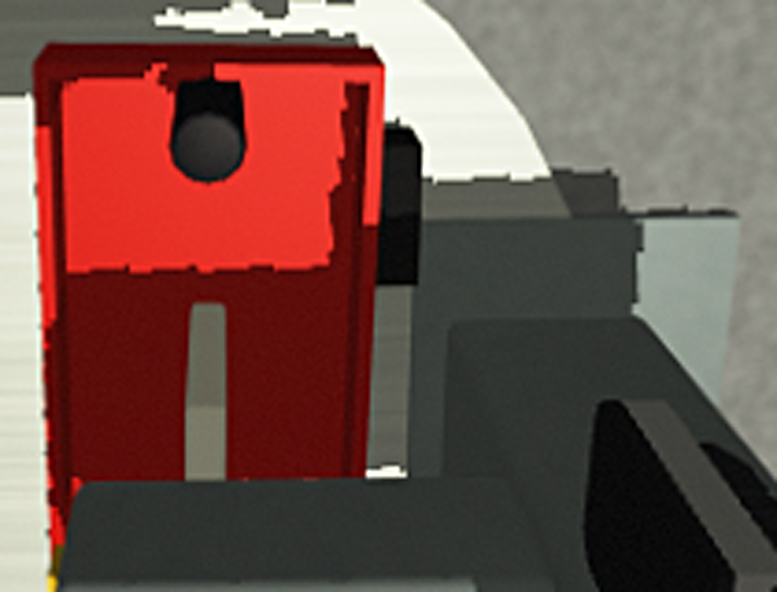

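View pics/w9d.png

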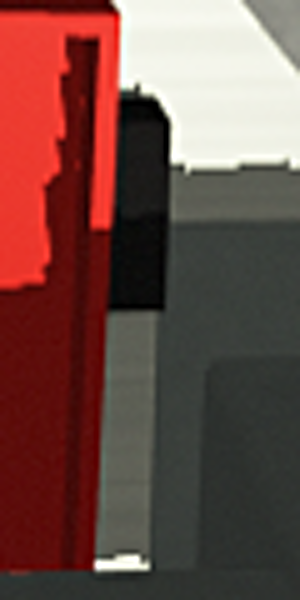

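```bash
python3 - <<'E'
from fit import *
c=dict(np.load('w9.npz')); q=lambda u,v:px(u,v,190,140,3.7)
ob=[((100,45,34),q(35,68)),((100,-45,34),q(384,68)),((88,0,72),q(208,145)),((25,0,76),q(208,305))]
p,r=fit([(c,ob)],[.61,.135,1.47]); print(p,r.round(1).tolist())
u=np.array([np.cos(p[2]),np.sin(p[2])]); print('notch',p[:2]-.092*u)
# right wall & stop lines
for n,a,b,z in (('wallR',(384,75),(366,478),.034),('wallL',(36,80),(52,480),.034),('stopface-back',(420,140),(417,285),.03),('stop near top',(377,285),(417,285),.03)):
    P=back(c,[q(*a),q(*b)],z); v=P[0]-P[1]; print(n,P[:,:2].round(4).tolist(),np.arctan2(v[1],v[0]))
e=back(c,[q(425,217),q(740,213)],.006);v=e[1]-e[0];print('foot edge',np.arctan2(v[1],v[0]),e[:,:2])
E
```

```text
[0.61045175 0.13696054 1.45810499] [[-0.6, -1.4], [0.6, -1.1], [0.0, 0.7], [0.0, 27.2]]
notch [0.60010607 0.04554409]
wallR [[0.6657, 0.2284], [0.6523, 0.1132]] 1.4555418355036016
wallL [[0.5772, 0.2369], [0.5639, 0.1224]] 1.455414800648724
stopface-back [[0.6743, 0.2091], [0.6709, 0.1685]] 1.487120981418435
stop near top [[0.66, 0.1697], [0.6709, 0.1685]] 3.029224506966355
foot edge -0.09829968014844108 [[0.67750755 0.17938911]
 [0.76926519 0.1703402 ]]
```

Emit:
{"fn": "step_arm", "kwargs": {
  "deltas": [
    [0, -0.01, -0.03, 0, 0, 0, -1],
    [0, -0.03, -0.06, 0, 0, 0, -1],
    [0, -0.07, -0.08, 0, 0, 0, -1],
    [0, -0.11, -0.08, 0, 0, 0, -1],
    [0, -0.15, -0.08, 0, 0, 0, -1],
    [0, -0.18, -0.08, 0, 0, 0, -1],
    [0, -0.2, -0.08, 0, 0, 0, -1],
    [0, -0.2, -0.08, 0, 0, 0, -1]
  ]
}}

```text
time: 19.0
tool_pos: [0.4206, 0.245, 0.2856]
tool_rot: [-0.001, 0.744, 0.668, -0.002]
contact_force: [0.1, 0.6, 0.3]
gripper_width: 1.001
```

```bash
python3 chk.py; python3 - <<'E'
from plant import manip
from h import *
im=manip.grab_frame('side'); cv2.imwrite('pics/d10.png',im[:,:,::-1]); crop(im,140,185,240,275,6,'pics/d10c.png')
im=manip.grab_frame('scene'); cv2.imwrite('pics/s10.png',im[:,:,::-1])
c=manip.get_calibration('wrist'); im=manip.grab_frame('wrist'); cv2.imwrite('pics/w10.png',im[:,:,::-1]); np.savez('w10.npz',**c)
E
```

```text
[0.42058712 0.24495876 0.28561184] Ftool [ 0.6   0.08 -0.31] [-0.   -0.    0.06] 1.00125997286163 psi 1.463644428781371 r 0.2685905718571333 2.306295778242841
```

View pics/d10c.png

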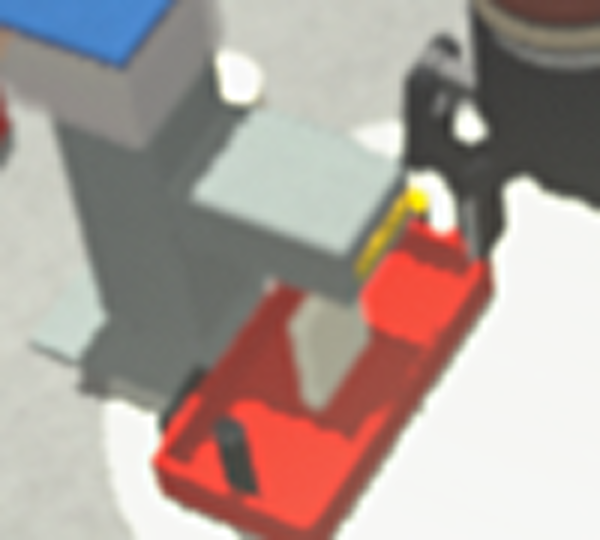

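View pics/s10.png

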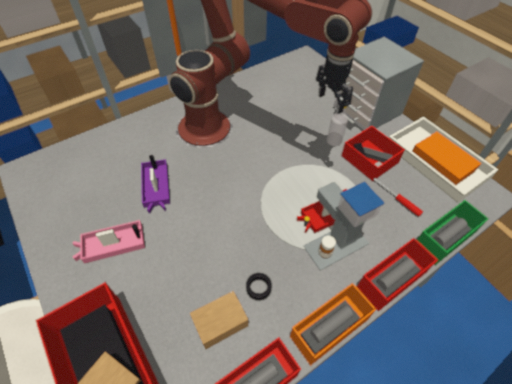

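View pics/w10.png

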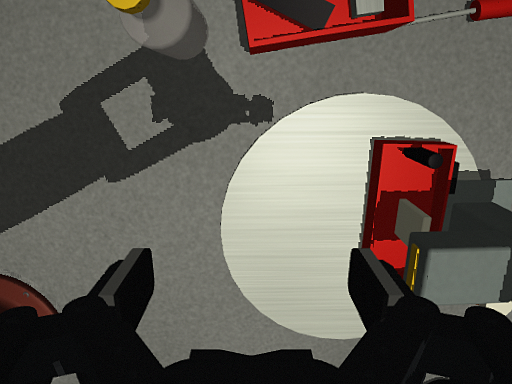

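The tray lies under the hood and against the black stop, with the pin in the notch. The jar, tape, carton, bottle, screwdriver and bin are where they started, so I'm handing in.

```bash
python3 -c "
from plant import manip
print(manip.job_done(), manip.state()['time'])"
```

```text
the job is handed in; nothing more can be done
the job is handed in; nothing more can be done
```

The red tray is parked under the outlet hood with its notch on the pin and its long side on the rubber stop. I handed the job in at about 19 s of the 51 s allowed.

**What I did:**
- Carried the tray by its fin to the plate and set it down with the pin in the mouth of the notch.
- Slid it onto the pin until I felt contact of about 15 N, with the knob end pointing straight out, and let go.
- Took the knob, swung the tray about 90° round the pin while holding it down on the plate, and pushed until it stalled on the stop at about 12 N. I eased off, let go and backed away.

**Checks after the first placing:** The wrist camera put the pin's axis at tray x = -91 mm, y = 0, against -92 mm for home. The tray was within about 1.3° of straight out.

**Checks after parking:**
- The notch measured (0.600, 0.0455), within about 1 mm of the pin. The tray stood level and showed no visible gap at the stop.
- The rim could hide a gap of up to about 1 mm at the stop, so the flush fit also rests on the force stall.
- My yaw readings disagreed slightly. The tray measured 1.456 to 1.458 rad, against about 1.466 rad expected from the dispenser's measured yaw, a difference of about 0.5°.
- The last pictures showed the gripper clear of everything and no bystander moved.

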